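# Dry-clamp a striped panel in the gluing jig

### The job

Set up a dry fit of a three-strip panel in the gluing jig: lay the two oak strips and the dark walnut strip flat on the white bed, parallel to the fence and centred on the bed's centre line, with the walnut between the two oaks. Then slide the jaw by its red knob until all three strips are closed up tight against the fence without gaps, and then rest the brown hardwood block flat on the middle of the panel, lying lengthwise across both joints, to keep it from bowing. Leave the pale birch scrap and the plywood scrap where they are.

Things in the scene. Friction and masses are not known exactly. Their poses are not given: they have to be found in the camera images.
- oak_1: One of two identical mid-brown oak strips, 50 x 200 x 22 mm (x, y, z; length along its y, z up). Origin: centre of the underside. Loose, about 0.13 kg; starts flat on the bench mat. Grasp across the 50 mm.
- oak_2: The other oak strip, same as oak_1; the two are interchangeable.
- walnut: Dark brown walnut strip, 45 x 160 x 20 mm (length along its y). Origin: centre of the underside. Loose, about 0.1 kg; starts flat on the bench mat. Grasp across the 45 mm.
- brown_block: Reddish brown hardwood block, 68 x 190 x 55 mm (length along its y), clearly taller and wider than the strips. Origin: centre of the underside. Loose, about 0.35 kg; starts flat on the bench mat, lying parallel to the strips. Grasp across the 68 mm.
- gluing_jig: Fixed jig: base 380 x 224 x 18 mm (x, y, z), origin at its underside's centre; white bed on top at z 18 mm, dark centre line at y = 0. Wooden fence along y at the -x end, inner face at x = -155 mm; the jaw faces it; both 18 mm above the bed. Strips lie along y; closed up (50 + 45 + 50 mm) their centres are at x = -130, -82.5, -35 mm, the panel's middle is (-82.5, 0) and its top at z 40 mm.
- jaw (a joint): Travel in m of the jig's sliding wooden jaw: 0 fully open, growing towards the fence (jig -x). Its face is at jig x = 110 mm - travel, so up to 265 mm of bed are free. Starts at 0 to 0.008; reads 0.120 with all three strips closed up; stop at 0.135. It slides stiffly (5 N), stays where it is left, and shoves loose strips before it along the bed.
- jaw_knob (a point): Middle of the jaw's upright red knob, on the jig's centre line 58 mm behind the jaw face, 62 mm above the table: a cylinder 27 mm in diameter, its top 23 mm above this point, the jaw's top 26 mm below it. It does not turn.
- birch_scrap: Short pale birch scrap, 45 x 110 x 16 mm, loose on the bench mat. Not part of the job: leave it where it is. Origin: centre of the underside.
- ply_scrap: Short plywood scrap, 60 x 120 x 18 mm, loose on the bench mat. Not part of the job: leave it where it is. Origin: centre of the underside.
- bench_mat: Dark grey-green bench mat, 325 x 420 x 3 mm, fixed on the table; all the loose wood starts on it, undersides 3 mm above the table. Origin: centre of the underside.

How it is judged:
By the outcome, as a careful person would: the job done as asked, in the order asked, and still so for the second after the job is handed in, with the robot touching nothing.
It also fails if it takes over 115 s, if anything falls off the work surface, if the arm or the gripper's body presses on something with over 40 N, if the wrist force passes 120 N, or if a joint passes its speed limit or range.

### The arm

A 6-joint arm with a two-finger parallel gripper is mounted at the origin on the work surface; the furniture and walls round the work are solid. World frame = base frame: x ahead of the robot, y to its left, z up, the work surface at z = 0. Lengths are in m, angles in rad, forces in N, time in s.
With the tool pointing down it reaches from about 0.35 to 0.775 m from the base axis. Payload 7.3 kg.
Tool frame: the origin (TCP) lies at the centre of the arm's flange, where the gripper is bolted on; the fingertips stand 178 mm ahead of it and the grasp point (between the pads) lies 159 mm ahead of it (tip_extent is the distance from the TCP to the fingertips, in m); z points along the fingers, y is the line along which they close (so a half turn about z gives the same grasp; the last joint's range is limited). The gripper opens to 92 mm and grips with 3 to 60 N. Pads are 19 mm wide; open, the fingers measure 130 mm over their backs; the gripper's body (75 mm by 190 mm) begins 47 mm behind the grasp point.
Start: joints at [1.091, 0.342, 1.524, -0, 1.275, -0.146], TCP at [0.172, 0.496, 0.405] pointing down, gripper open.
Joint ranges: [-2.53, 2.53], [-0.77, 2.02], [0.04, 2.7], [-1, 4.14], [0.28, 2.66], [-3.11, 3.11]. Speed limits (rad/s): [2.57, 2.57, 3.14, 3.14, 3.14, 3.14].

### API

Orientations are given as [roll, pitch, yaw] about the fixed x, y, z axes, in that order (R = Rz(yaw) Ry(pitch) Rx(roll)).
In Python, from cell import * gives the robot as it stands.
- The arm moves only by the tool arm_command, never from a script. Its arguments are lists of equal length, an entry for each row: "xyz": the shift along the world's x, y, z in mm, a list of three; "spin": the turn about the world's z in degrees. In form: {"xyz": [[tx, ty, tz], ...], "spin": [spin, ...]}. A call has 1 to 20 rows; each row shifts and turns the commanded pose from where the row before left it; what a row does not reach is not made up. A row lasts 1/10 s, in which the tool goes at most 50 mm and 8.59 degrees, less where a joint would pass 70% of its speed; a pose out of reach is approached as far as the arm can. A call with a gripper value outside its range is refused whole. "jaw" is the opening, from -1 (shut) to 1 (fully open), set as the call begins (left out, the last holds). The fingers move at their own pace and stop on an object; "squeeze" is the grip in N (left out, the last holds). Time passes only in rows, so rows that do not move let the fingers close. It gives the time, the measured TCP pose, the force, the opening and the grip force at its end, in the units of the state.
- observe(): the state, without advancing time (a new reading comes with each control period).
- read_camera(name): name is "scene" or "top"; returns a dict with "img" (400x640x3 uint8, red, green, blue), "depth" (400x640 float32, m along the optical axis (not along the pixel's ray), 0 where there is no reading), "fx", "fy", "cx", "cy" (pixels), "world_from_camera" (4x4, takes a point from camera to world coordinates). Camera axes: x right, y up, looking along -z (the intrinsics and any distortion apply to the point x, -y, -z); pixel columns grow to the right and rows downward; lengths in m; the calibration is good to about 2 mm. A picture is of the moment at which its call begins.
- hand_in(): hands the job in; it is judged then, once.
The state is a dict: "time": time; "qpos": joint angles; "qvel": joint speeds; "joint_efforts": joint torques, N m; "tool_pos": TCP position; "tool_rot": TCP orientation; "contact_force": force on the tool from outside, world axes, zero at the start; "torque": the same for the moment, N m; "opening": finger opening in m; "grip_force": force on a finger pad.
Only numpy, scipy, OpenCV 4.12 (cv2) and the standard library are available. Lean on these libraries where they do the work, as an engineer would, in place of code of your own. Each camera call takes 0.05 s, during which the arm holds its last target. There are 200 camera calls.

## Working session

There is one attempt and no reset: what is moved stays moved. The work goes in short steps, Python scripts to look and compute and a tool call to move; the robot and the scene stay as the last step left them, time stands still between calls to the robot, and variables do not carry over. Pictures are saved under pics/ and viewed, at most 14 in all, crops included, and the job is handed in when it is done.

Besides the shell and the picture viewer there is one more tool, called after "Emit:" by a JSON object that holds its "fn" and its "kwargs". arm_command: Moves the arm, as the interface text tells. Its arguments: {"type":"object","properties":{"xyz":{"type":"array","items":{"type":"array","items":{"type":"number"}}},"spin":{"type":"array","items":{"type":"number"}},"jaw":{"type":"number"},"squeeze":{"type":"number"}},"required":["xyz","spin"]}

```bash
ls; mkdir -p pics
python3 - <<'E'
from cell import *
import cv2,pickle
for n in("top","scene"):
    c=read_camera(n); pickle.dump(c,open(n+".pkl","wb")); cv2.imwrite(f"pics/{n}0.png",c["img"][:,:,::-1])
    print(n,c["fx"],c["fy"],c["cx"],c["cy"],c["world_from_camera"].round(3),{k for k in c})
s=observe();print(s)
E
```

```text
pics
top 475.6350232888054 475.6350232888054 317.79757579782574 194.3147315024926 [[ 0.361  0.877 -0.317  0.13 ]
 [-0.932  0.339 -0.126 -0.188]
 [-0.003  0.341  0.94   1.291]
 [ 0.     0.     0.     1.   ]] {'fx', 'fy', 'img', 'cy', 'depth', 'cx', 'world_from_camera'}
scene 382.96027121631596 382.96027121631596 324.1882005305072 198.32289635060462 [[ 0.869  0.276 -0.41   0.108]
 [-0.494  0.454 -0.742 -0.796]
 [-0.019  0.847  0.531  0.623]
 [ 0.     0.     0.     1.   ]] {'fx', 'fy', 'img', 'cy', 'depth', 'cx', 'world_from_camera'}
{'time': 0.1, 'qpos': array([ 1.09103157e+00,  3.42636047e-01,  1.52492534e+00, -2.09982656e-05,
        1.27541198e+00, -1.45995049e-01]), 'qvel': array([-0.00125899, -0.00314282, -0.00540576, -0.0010336 , -0.00030963,
       -0.00065473]), 'joint_efforts': array([ 1.92683998e-03, -4.32004023e+01, -2.44693047e+01,  7.17846723e-02,
        5.27271582e-02, -1.05455713e-04]), 'tool_pos': array([0.17191395, 0.49592132, 0.40412178]), 'tool_rot': array([-3.14022371e+00, -1.80994969e-04,  2.80782895e+00]), 'contact_force': array([-0.55478636,  0.30076604, -0.07396751]), 'torque': array([0.01256488, 0.02846664, 0.01556418]), 'grip_force': 0.0, 'opening': 0.09158221886594595}
```

View pics/top0.png

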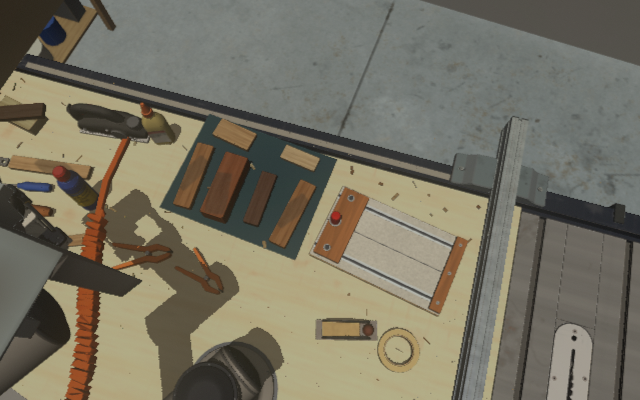

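View pics/scene0.png

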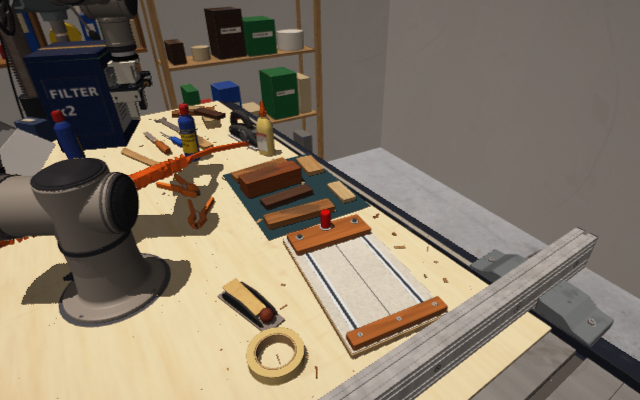

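The top view shows the mat with oak (193,175), block (226,185), walnut (260,198) and oak (293,213), and the scraps at (233,134) and (300,157). The jig's jaw is at (340,225), its knob at (336,217), and the fence at (448,275).

```bash
cat > h.py <<'E'
import numpy as np,cv2
def cloud(c):
    v,u=np.mgrid[:400,:640]; d=c["depth"]
    p=np.stack([(u-c["cx"])/c["fx"]*d,-(v-c["cy"])/c["fy"]*d,-d],-1)
    M=c["world_from_camera"]; return p@M[:3,:3].T+M[:3,3]
def ray(c,uv,z):
    uv=np.asarray(uv,float).reshape(-1,2); M=c["world_from_camera"]
    r=np.c_[(uv[:,0]-c["cx"])/c["fx"],-(uv[:,1]-c["cy"])/c["fy"],-np.ones(len(uv))]@M[:3,:3].T
    o=M[:3,3]; return (o+r*((z-o[2])/r[:,2])[:,None])[:,:2]
def rect(c,mask,z):
    """min-area rect in world mm of the mask's largest contour cast on plane z"""
    cs,_=cv2.findContours(mask.astype(np.uint8),cv2.RETR_EXTERNAL,cv2.CHAIN_APPROX_NONE)
    k=max(cs,key=cv2.contourArea)[:,0]
    w=ray(c,k,z)*1000; (x,y),s,a=cv2.minAreaRect(w.astype(np.float32))
    b=cv2.boxPoints(((x,y),s,a)); e=[b[1]-b[0],b[2]-b[1]]; l=max(e,key=np.linalg.norm)
    return (round(x,1),round(y,1)),sorted(np.round(s,1)),round(np.degrees(np.arctan2(l[1],l[0]))%180,1)
def comp(m,seed):
    n,l=cv2.connectedComponents(m.astype(np.uint8),connectivity=4); i=l[seed[1],seed[0]]
    return (l==i) if i else None
E
python3 - <<'E'
import pickle; from h import *
c=pickle.load(open("top.pkl","rb")); P=cloud(c)
# depth check
for n,s,h in [("oakA",(193,175),.025),("block",(226,178),.058),("wal",(260,198),.023),("oakB",(293,213),.025),("scr1",(233,134),.021),("scr2",(300,157),.019),("mat",(243,200),.003),("bed",(400,240),.018),("jaw",(345,215),.036),("fence",(450,270),.036),("knob",(336,215),.085)]:
    p=P[s[1],s[0]]; m=comp(np.abs(P[:,:,2]-h)<.006 if h>.01 else abs(P[:,:,2]-h)<.002,s)
    print(n,(p*1000).round(), c["img"][s[1],s[0]], rect(c,m,h) if m is not None else None)
E
```

```text
oakA [483. 337.  27.] [104  78  54] ((485.7, 337.6), [np.float64(52.4), np.float64(200.9)], np.float32(5.4))
block [499. 233.  59.] [84 59 41] ((480.5, 231.4), [np.float64(70.4), np.float64(190.7)], np.float32(2.3))
wal [489. 130.  22.] [78 57 43] ((489.4, 132.1), [np.float64(45.8), np.float64(160.9)], np.float32(3.5))
oakB [482.  26.  23.] [103  77  53] ((481.7, 28.7), [np.float64(51.0), np.float64(200.3)], np.float32(175.6))
scr1 [646. 286.  22.] [134 105  70] ((647.0, 283.8), [np.float64(61.9), np.float64(121.9)], np.float32(84.8))
scr2 [648.  72.  22.] [152 129  93] ((645.7, 74.4), [np.float64(48.4), np.float64(109.5)], np.float32(86.8))
mat [470. 177.   8.] [49 61 59] None
bed [ 518. -277.   15.] [166 158 140] ((484.3, -251.6), [np.float64(224.0), np.float64(375.5)], np.float32(85.3))
jaw [ 524. -112.   36.] [133  86  51] ((496.2, -111.4), [np.float64(75.1), np.float64(207.4)], np.float32(175.2))
fence [ 481. -424.   36.] [126  85  54] ((470.6, -422.1), [np.float64(32.7), np.float64(214.3)], np.float32(175.3))
knob [502. -93.  81.] [157  43  34] ((496.8, -91.4), [np.float64(21.3), np.float64(22.3)], np.float32(20.6))
```

Emit:
{"fn": "arm_command", "kwargs": {"xyz": [[22,-33,-8],[22,-33,-8],[22,-33,-8],[22,-33,-8],[22,-33,-8],[22,-33,-8],[22,-33,-8],[22,-33,-8],[22,-33,-8],[22,-33,-8],[22,-33,-8],[22,-33,-8],[22,-33,-8],[22,-33,-8],[2,-5,0],[0,0,0],[0,0,0]], "spin": [1,1,1,1,1,1,1,1,1,1,1,1,1,1,0.7,0,0], "jaw": 0.52}}

```text
time: 1.8
tool_pos: [0.4814, 0.0297, 0.2926]
tool_rot: [3.141, -0.001, 3.064]
contact_force: [0.7, -0.3, -0.4]
opening: 0.0701
grip_force: 0.0
```

Run:
```python
import pickle; from h import *
c=pickle.load(open("scene.pkl","rb")); P=cloud(c)
for n,s,h in [("oakB",(300,212),.025),("wal",(287,195),.023),("bed",(370,270),.018),("fence",(400,325),.036),("jaw",(350,230),.036),("knob",(326,212),.085)]:
    p=P[s[1],s[0]]; m=comp(np.abs(P[:,:,2]-h)<.006,s)
    print(n,(p*1000).round(), rect(c,m,h) if m is not None else None)
```

```text
oakB [479.  18.  21.] ((478.2, 19.3), [np.float64(52.8), np.float64(198.5)], np.float32(175.2))
wal [488. 124.  18.] ((486.9, 121.3), [np.float64(46.1), np.float64(158.1)], np.float32(3.6))
bed [ 515. -270.   14.] ((481.0, -260.7), [np.float64(222.1), np.float64(377.3)], np.float32(85.1))
fence [ 463. -439.   33.] ((467.3, -428.9), [np.float64(33.9), np.float64(213.0)], np.float32(175.3))
jaw [ 545. -138.   32.] ((493.6, -120.3), [np.float64(78.6), np.float64(204.3)], np.float32(175.2))
knob [499. -97.  80.] ((494.2, -100.7), [np.float64(22.3), np.float64(22.8)], np.float32(28.8))
```

Emit:
{"fn": "arm_command", "kwargs": {"xyz": [[0,0,-35],[0,0,-35],[0,0,0],[0,0,0]], "spin": [0,0,0,0]}}

```text
time: 2.2
tool_pos: [0.4817, 0.03, 0.2233]
tool_rot: [3.141, -0.001, 3.066]
contact_force: [0.1, 0.4, 0.9]
opening: 0.0694
grip_force: 0.0
```

Run:
```python
from cell import *
import cv2,pickle,numpy as np
o=[]
for n,(u,v) in (("top",(290,210)),("scene",(300,190))):
    c=read_camera(n); pickle.dump(c,open(n+"1.pkl","wb"))
    o.append(cv2.resize(c["img"][v-60:v+60,u-65:u+65,::-1],(390,360),interpolation=2))
cv2.imwrite("pics/g1.png",np.hstack(o)); print(observe()["tool_pos"])
```

```text
[0.48245556 0.0295701  0.22445667]
```

View pics/g1.png

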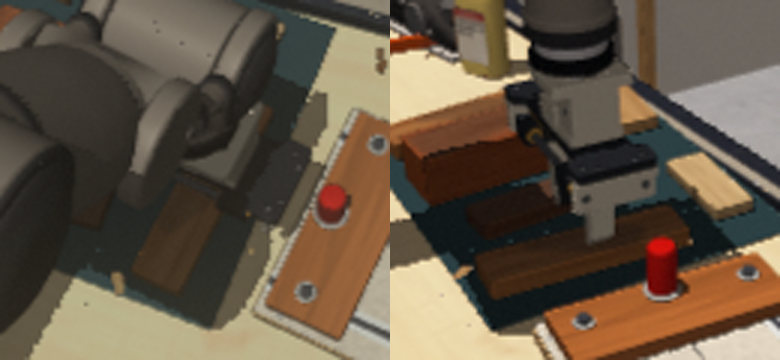

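The scene crop (right) shows the front finger's lower edge from about (585,243) to (613,236) in the crop, which is roughly (300,211)–(309,208.7) in the full image. I'll check that against forward kinematics.

Run:
```python
import pickle; from h import *
c=pickle.load(open("scene1.pkl","rb")); M=c["world_from_camera"]
a=np.radians(85.6); d=np.array([np.cos(a),np.sin(a)]); n=np.array([d[1],-d[0]])
for off in(-35,-54):
  for w in(-9.5,9.5):
    p=np.r_[np.array([482,29.7])+off*d+w*n,224-178]/1000
    q=M[:3,:3].T@(p-M[:3,3]); print(off,w,c["cx"]+c["fx"]*q[0]/-q[2],c["cy"]-c["fy"]*q[1]/-q[2])
P=cloud(c); m=comp((P[:,:,2]>.035)&(np.abs(c["img"].astype(int).max(2)-c["img"].min(2))<25),(304,203))
if m is not None:
    v,u=np.where(m)
    for r in range(190,216): print(r,u[v==r].min() if (v==r).any() else 0,u[v==r].max() if (v==r).any() else 0,(P[r,304]*1000).round())
```

```text
-35 -9.5 300.1755866721719 209.2156800911565
-35 9.5 306.6055692573911 207.47739418276228
-54 -9.5 302.8477302004053 212.72769718049912
-54 9.5 309.3515171824405 210.9420994558108
190 0 323 [455. -67. 143.]
191 0 323 [456. -63. 138.]
192 0 323 [456. -64. 136.]
193 0 323 [456. -63. 132.]
194 0 323 [459. -57. 126.]
195 0 322 [458. -58. 123.]
196 0 318 [459. -56. 119.]
197 0 314 [458. -57. 117.]
198 0 311 [458. -57. 114.]
199 0 309 [458. -57. 111.]
200 0 309 [473. -25.  86.]
201 0 309 [474. -24.  82.]
202 0 309 [473. -25.  79.]
203 0 309 [472. -25.  77.]
204 0 309 [472. -25.  74.]
205 0 309 [473. -25.  70.]
206 0 309 [472. -25.  67.]
207 0 309 [473. -22.  62.]
208 0 309 [474. -21.  58.]
209 0 308 [472. -25.  58.]
210 0 305 [476. -14.  47.]
211 0 302 [491.  17.  21.]
212 0 123 [488.  10.  22.]
213 0 123 [486.   6.  22.]
214 0 124 [485.   5.  20.]
215 4 124 [484.   3.  18.]
```

Emit:
{"fn": "arm_command", "kwargs": {"xyz": [[-2,-6,0],[0,0,0],[0,0,-13],[0,0,-13],[0,0,-13],[0,0,0],[0,0,0]], "spin": [0,0,0,0,0,0,0], "jaw": 0.74}}

```text
time: 3.0
tool_pos: [0.4801, 0.0229, 0.1842]
tool_rot: [3.141, 0.0, 3.064]
contact_force: [0.0, 0.3, 0.4]
opening: 0.08
grip_force: 0.0
```

Emit:
{"fn": "arm_command", "kwargs": {"xyz": [[0,0,0],[0,0,0],[0,0,0],[0,0,0],[0,0,0],[0,0,0],[0,0,0],[0,0,0]], "spin": [0,0,0,0,0,0,0,0], "jaw": -0.2, "squeeze": 25}}

```text
time: 3.8
tool_pos: [0.4801, 0.0231, 0.184]
tool_rot: [3.141, 0.001, 3.064]
contact_force: [0.0, 2.2, 6.1]
opening: 0.0502
grip_force: 25.0
```

Run:
```python
from cell import *
from h import *
import pickle
print(observe()["tool_pos"],observe()["tool_rot"],observe()["opening"])
c0=pickle.load(open("scene.pkl","rb"))
c=read_camera("scene"); pickle.dump(c,open("scene2.pkl","wb"))
I=c["img"]; cv2.imwrite("pics/g2.png",cv2.resize(I[140:260,230:390,::-1],(640,480)))
# strip's lower front edge / -x end: brown mask, before and after
for q in(c0,c):
    P=cloud(q); b=q["img"].astype(int); m=comp((np.abs(P[:,:,2]-.021)<.006)&(b[:,:,0]-b[:,:,2]>15),(282,215))
    print(None if m is None else rect(q,m,.025))
```

```text
[0.480103   0.02311776 0.18402037] [3.14137487e+00 5.27618593e-04 3.06432700e+00] 0.05020942336676167
((477.3, 17.2), [np.float64(59.2), np.float64(199.5)], np.float32(176.2))
((424.4, 14.1), [np.float64(59.3), np.float64(93.8)], np.float32(174.0))
```

View pics/g2.png

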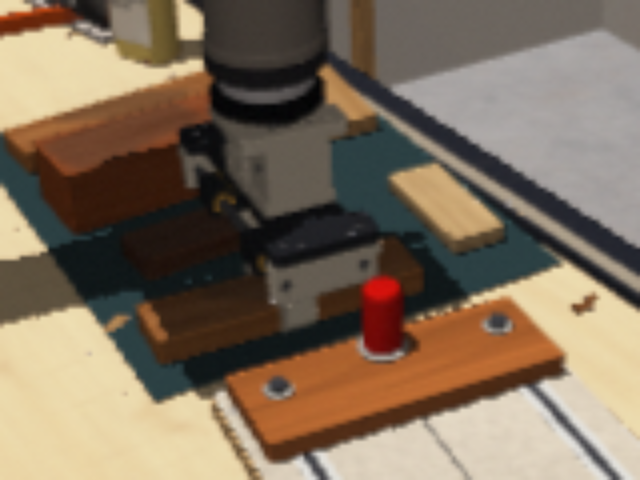

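Gripped, 50 mm opening. The push on closing moved the strip about 6 mm towards -y, which agrees with the top camera: the scene camera is about 9 mm off in y. I'm using the top camera from here. Jig origin is about (484.5,-250.5) mm, with its x axis at 85.3°.

Emit:
{"fn": "arm_command", "kwargs": {"xyz": [[0,0,15],[0,0,30],[0,0,35],[0,0,26],[0,-20,0],[0,-36,0],[-1,-40,0],[-1,-40,0],[-1,-40,0],[-1,-40,0],[-1,-40,0],[-1,-40,0],[0,-40,0],[0,-30,0],[0,-10.5,0],[0,0,0],[0,0,0]], "spin": [0,0,0,0,0,0,0,0,0,0,0,0,0,-0.3,0,0,0]}}

```text
time: 5.55
tool_pos: [0.4739, -0.3524, 0.2892]
tool_rot: [3.14, -0.001, 3.059]
contact_force: [-0.2, -0.3, -2.0]
opening: 0.0497
grip_force: 25.0
```

Emit:
{"fn": "arm_command", "kwargs": {"xyz": [[0,0,-30],[0,0,-30],[0,0,-20],[0,0,-8],[0,0,0],[0,0,0]], "spin": [0,0,0,0,0,0]}}

```text
time: 6.15
tool_pos: [0.4745, -0.3531, 0.2028]
tool_rot: [-3.141, 0.001, 3.06]
contact_force: [-0.2, -0.3, -1.8]
opening: 0.05
grip_force: 25.0
```

Emit:
{"fn": "arm_command", "kwargs": {"xyz": [[0,0,-2.5],[0,0,0],[0,0,0]], "spin": [0,0,0]}}

```text
time: 6.45
tool_pos: [0.474, -0.3536, 0.1998]
tool_rot: [-3.141, 0.001, 3.059]
contact_force: [0.7, -0.3, -1.7]
opening: 0.0501
grip_force: 25.0
```

Emit:
{"fn": "arm_command", "kwargs": {"xyz": [[0,0,0],[0,0,0],[0,0,0],[0,0,0],[0,0,20],[0,0,35],[0,0,35],[0,0,0]], "spin": [0,0,0,0,0,0,0,0], "jaw": 0.22}}

```text
time: 7.25
tool_pos: [0.475, -0.3543, 0.2944]
tool_rot: [-3.136, 0.007, 3.059]
contact_force: [-0.7, -0.0, 0.4]
opening: 0.0559
grip_force: 0.0
```

Emit:
{"fn": "arm_command", "kwargs": {"xyz": [[0,20,0],[1,38,0],[1,40,0],[1,40,0],[1,40,0],[1,40,0],[2,40,0],[2,40,0],[2,40,0],[2,40,0],[2,40,0],[1,38,0],[0,30,0],[0,0,0],[0,0,0]], "spin": [0,0,1,1,1,1,1,1,1,1,0.2,0,0,0,0], "jaw": 0.46}}

```text
time: 8.75
tool_pos: [0.4897, 0.1329, 0.2887]
tool_rot: [-3.141, -0.001, -3.079]
contact_force: [0.1, -0.8, -0.3]
opening: 0.067
grip_force: 0.0
```

```bash
cat > look.py <<'E'
from cell import *
from h import *
import sys,pickle
def jig(w,O=(484.5,-250.5),a=85.3):
    a=np.radians(a); d=np.array(w)-O; return (d@[np.cos(a),np.sin(a)]).round(1),(d@[-np.sin(a),np.cos(a)]).round(1)
def look(tag,jb=None,size=(400,240)):
    c=read_camera("top"); pickle.dump(c,open(tag+".pkl","wb"))
    u,v=size; cv2.imwrite(f"pics/{tag}.png",cv2.resize(c["img"][v-90:v+90,u-120:u+120,::-1],(720,540),interpolation=2))
    P=cloud(c); m=(np.abs(P[:,:,2]-.037)<.009); b=c["img"].astype(int); m&=b[:,:,0]-b[:,:,2]>12
    n,l,st,ce=cv2.connectedComponentsWithStats(m.astype(np.uint8),connectivity=4)
    for i in range(1,n):
        if st[i,4]>300:
            for z in(.040,.036):
                r=rect(c,l==i,z); print(ce[i].round(),z,r,"jig",jig(r[0]))
E
python3 -c "
from look import *
print(observe()['tool_pos']);look('p1')"
```

```text
[0.48971796 0.13287068 0.28873383]
[341. 225.] 0.04 ((495.2, -111.7), [np.float64(74.9), np.float64(206.4)], np.float32(175.2)) jig (np.float64(139.2), np.float64(0.7))
[341. 225.] 0.036 ((496.3, -111.4), [np.float64(75.1), np.float64(207.0)], np.float32(175.2)) jig (np.float64(139.6), np.float64(-0.4))
[423. 263.] 0.04 ((474.6, -352.6), [np.float64(50.9), np.float64(202.0)], np.float32(175.4)) jig (np.float64(-102.6), np.float64(1.5))
[423. 263.] 0.036 ((475.7, -353.1), [np.float64(51.0), np.float64(202.6)], np.float32(175.4)) jig (np.float64(-103.0), np.float64(0.4))
[448. 275.] 0.04 ((469.5, -421.4), [np.float64(32.7), np.float64(213.6)], np.float32(175.2)) jig (np.float64(-171.6), np.float64(0.9))
[448. 275.] 0.036 ((470.6, -422.1), [np.float64(32.8), np.float64(214.3)], np.float32(175.2)) jig (np.float64(-172.2), np.float64(-0.2))
[333. 329.] 0.04 ((234.2, -204.7), [np.float64(44.0), np.float64(91.9)], np.float32(111.2)) jig (np.float64(25.1), np.float64(253.2))
[333. 329.] 0.036 ((234.6, -204.8), [np.float64(44.2), np.float64(92.2)], np.float32(111.2)) jig (np.float64(25.1), np.float64(252.8))
[ 77. 380.] 0.04 ((-103.1, 357.6), [np.float64(50.1), np.float64(105.8)], np.float32(19.6)) jig (np.float64(557.9), np.float64(635.5))
[ 77. 380.] 0.036 ((-103.9, 359.4), [np.float64(50.3), np.float64(106.1)], np.float32(19.6)) jig (np.float64(559.6), np.float64(636.4))
```

View pics/p1.png

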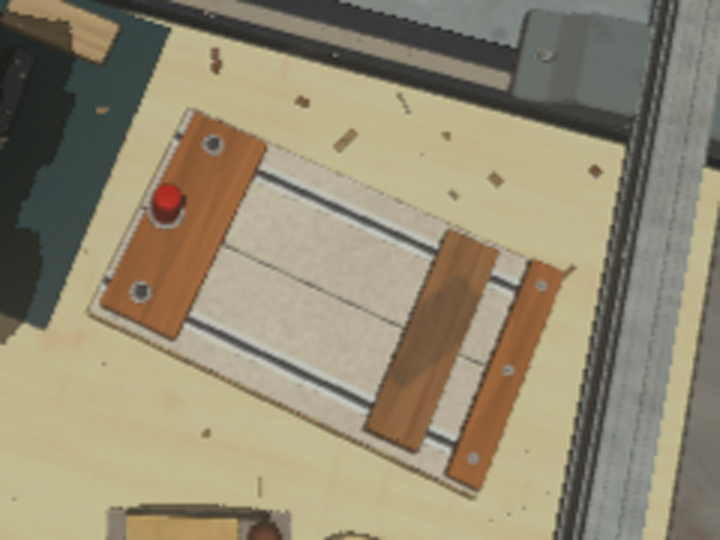

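Emit:
{"fn": "arm_command", "kwargs": {"xyz": [[0,0,-35],[0,0,-35],[0,0,-25],[0,0,-9.5],[0,0,0],[0,0,0]], "spin": [0,0,0,0,0,0]}}

```text
time: 9.4
tool_pos: [0.4906, 0.132, 0.1856]
tool_rot: [3.141, 0.001, -3.082]
contact_force: [0.2, -0.5, -0.0]
opening: 0.0669
grip_force: 0.0
```

Emit:
{"fn": "arm_command", "kwargs": {"xyz": [[0,0,0],[0,0,0],[0,0,0],[0,0,0],[0,0,0],[0,0,0]], "spin": [0,0,0,0,0,0], "jaw": -0.2}}

```text
time: 10.0
tool_pos: [0.4902, 0.1326, 0.1854]
tool_rot: [3.141, 0.001, -3.081]
contact_force: [-0.2, -0.5, 6.5]
opening: 0.0448
grip_force: 25.0
```

Emit:
{"fn": "arm_command", "kwargs": {"xyz": [[0,0,15],[0,0,30],[0,0,35],[0,0,26],[0,-20,0],[0,-36,0],[-1,-40,0],[-1,-40,0],[-1,-40,0],[-1,-40,0],[-1,-40,0],[-1,-40,0],[-0.6,-40,0],[0,-40,0],[0,-25,0],[0,-8.8,0],[0,0,0],[0,0,0]], "spin": [0,0,0,0,0,-1,-1,-1,-1,-1,-1,-1,-1,-0.2,0,0,0,0]}}

```text
time: 11.8
tool_pos: [0.4833, -0.2762, 0.2904]
tool_rot: [3.14, -0.001, 3.06]
contact_force: [0.5, 1.0, -1.2]
opening: 0.0451
grip_force: 25.0
```

Emit:
{"fn": "arm_command", "kwargs": {"xyz": [[0,0,-30],[0,0,-30],[0,0,-20],[0,0,-6],[0,0,0],[0,0,0],[0,0,0]], "spin": [0,0,0,0,0,0,0]}}

```text
time: 12.5
tool_pos: [0.4838, -0.2773, 0.2061]
tool_rot: [-3.14, 0.002, 3.06]
contact_force: [0.6, -0.0, -1.3]
opening: 0.0449
grip_force: 25.0
```

Target z is about 201. Lower the last 5 mm, then release to about 51 mm.

Emit:
{"fn": "arm_command", "kwargs": {"xyz": [[0,0,-5],[0,0,0],[0,0,0]], "spin": [0,0,0]}}

```text
time: 12.8
tool_pos: [0.4837, -0.2776, 0.2004]
tool_rot: [-3.141, 0.002, 3.059]
contact_force: [1.9, -0.6, 2.4]
opening: 0.0448
grip_force: 25.0
```

Emit:
{"fn": "arm_command", "kwargs": {"xyz": [[0,0,0],[0,0,0],[0,0,0],[0,0,0],[0,0,20],[0,0,35],[0,0,35],[0,0,0]], "spin": [0,0,0,0,0,0,0,0], "jaw": 0.11}}

```text
time: 13.6
tool_pos: [0.4844, -0.278, 0.2944]
tool_rot: [-3.137, 0.007, 3.059]
contact_force: [0.3, -0.3, 0.7]
opening: 0.0506
grip_force: 0.0
```

Emit:
{"fn": "arm_command", "kwargs": {"xyz": [[0,20,0],[0,35,0],[0,40,0],[0,40,0],[0,40,0],[0,40,0],[0,40,0],[0,40,0],[0,40,0],[0,40,0],[0,40,0],[0,40,0],[0,40,0],[1,40,0],[1,40,0],[0,30,0],[0,10,0],[0,0,0],[0,0,0]], "spin": [0,0,1,1,1,1,1,1,1,1,1,1,0.1,0,0,0,0,0,0], "jaw": 0.56}}

```text
time: 15.5
tool_pos: [0.4849, 0.337, 0.2889]
tool_rot: [-3.14, -0.002, -3.048]
contact_force: [1.0, 0.3, -0.2]
opening: 0.0714
grip_force: 0.0
```

```bash
python3 -c "
from look import *
look('p2')
P=cloud(pickle.load(open('p2.pkl','rb')))
print(observe()['tool_pos'])" | grep -v ' -*[0-9.]*, 3[0-9][0-9]\.' | head -20
```

```text
[341. 225.] 0.04 ((495.0, -111.7), [np.float64(74.9), np.float64(206.6)], np.float32(175.2)) jig (np.float64(139.2), np.float64(0.9))
[341. 225.] 0.036 ((496.2, -111.4), [np.float64(75.2), np.float64(207.2)], np.float32(175.2)) jig (np.float64(139.6), np.float64(-0.3))
[397. 250.] 0.04 ((482.2, -276.8), [np.float64(45.0), np.float64(161.7)], np.float32(175.2)) jig (np.float64(-26.4), np.float64(0.1))
[397. 250.] 0.036 ((483.3, -277.1), [np.float64(45.2), np.float64(162.2)], np.float32(175.2)) jig (np.float64(-26.6), np.float64(-1.0))
[423. 264.] 0.04 ((474.5, -352.4), [np.float64(51.0), np.float64(202.1)], np.float32(175.3)) jig (np.float64(-102.4), np.float64(1.6))
[423. 264.] 0.036 ((475.6, -353.0), [np.float64(51.2), np.float64(202.8)], np.float32(175.3)) jig (np.float64(-102.9), np.float64(0.5))
[448. 275.] 0.04 ((469.5, -421.1), [np.float64(33.1), np.float64(213.8)], np.float32(175.3)) jig (np.float64(-171.3), np.float64(1.0))
[448. 275.] 0.036 ((470.5, -421.9), [np.float64(33.2), np.float64(214.5)], np.float32(175.3)) jig (np.float64(-172.0), np.float64(-0.1))
[334. 329.] 0.04 ((234.7, -205.9), [np.float64(44.0), np.float64(94.5)], np.float32(111.2)) jig (np.float64(24.0), np.float64(252.6))
[334. 329.] 0.036 ((235.0, -206.0), [np.float64(44.2), np.float64(94.8)], np.float32(111.2)) jig (np.float64(23.9), np.float64(252.3))
[0.48516383 0.33659332 0.28920095]
```

Emit:
{"fn": "arm_command", "kwargs": {"xyz": [[0.5,0.7,-35],[0,0,-35],[0,0,-25],[0,0,-10],[0,0,0],[0,0,0]], "spin": [0,0,0,0,0,0]}}

```text
time: 16.15
tool_pos: [0.4865, 0.3381, 0.1859]
tool_rot: [3.141, 0.002, -3.049]
contact_force: [-0.7, 0.1, -0.6]
opening: 0.0715
grip_force: 0.0
```

Emit:
{"fn": "arm_command", "kwargs": {"xyz": [[0,0,0],[0,0,0],[0,0,0],[0,0,0],[0,0,0],[0,0,0]], "spin": [0,0,0,0,0,0], "jaw": -0.2}}

```text
time: 16.75
tool_pos: [0.486, 0.3386, 0.1856]
tool_rot: [3.141, 0.001, -3.048]
contact_force: [-1.1, -1.2, 4.6]
opening: 0.0502
grip_force: 25.0
```

Emit:
{"fn": "arm_command", "kwargs": {"xyz": [[0,0,15],[0,0,30],[0,0,35],[0,0,26],[0,-20,0],[0,-36,0],[0,-40,0],[0,-40,0],[0,-40,0],[1,-40,0],[1,-40,0],[1,-40,0],[0,-40,0],[0,-40,0],[0,-40,0],[0,-40,0],[0,-40,0],[0,-32,0],[0,-12.2,0],[0,0,0]], "spin": [0,0,0,0,0,-1,-1,-1,-1,-1,-1,-1,-1,-1,-1,-0.1,0,0,0,0]}}

```text
time: 18.75
tool_pos: [0.4887, -0.2029, 0.2904]
tool_rot: [3.141, -0.0, 3.057]
contact_force: [0.4, -0.1, -1.2]
opening: 0.0502
grip_force: 25.0
```

Emit:
{"fn": "arm_command", "kwargs": {"xyz": [[0,0,-30],[0,0,-30],[0,0,-20],[0,0,-6],[0,0,0],[0,0,0],[0,0,0]], "spin": [0,0,0,0,0,0,0]}}

```text
time: 19.45
tool_pos: [0.4894, -0.2017, 0.206]
tool_rot: [-3.141, 0.002, 3.06]
contact_force: [0.5, -0.6, -2.2]
opening: 0.05
grip_force: 25.0
```

Emit:
{"fn": "arm_command", "kwargs": {"xyz": [[0,0,-5],[0,0,0],[0,0,0]], "spin": [0,0,0]}}

```text
time: 19.75
tool_pos: [0.4893, -0.202, 0.2004]
tool_rot: [-3.141, 0.002, 3.059]
contact_force: [1.1, 0.1, 2.9]
opening: 0.0502
grip_force: 25.0
```

Emit:
{"fn": "arm_command", "kwargs": {"xyz": [[0,0,0],[0,0,0],[0,0,0],[0,0,0],[0,0,20],[0,0,35],[0,0,35],[0,0,0]], "spin": [0,0,0,0,0,0,0,0], "jaw": 0.22}}

```text
time: 20.55
tool_pos: [0.49, -0.2024, 0.2941]
tool_rot: [-3.138, 0.008, 3.059]
contact_force: [0.7, -0.1, 0.4]
opening: 0.0558
grip_force: 0.0
```

Emit:
{"fn": "arm_command", "kwargs": {"xyz": [[2,20,0],[2,36,0],[2,36,0],[2.5,19,0],[0,0,0],[0,0,0]], "spin": [0,0,0,0,0,0], "jaw": 0.4}}

```text
time: 21.15
tool_pos: [0.4974, -0.0908, 0.2893]
tool_rot: [-3.141, -0.001, 3.06]
contact_force: [0.1, -0.6, -0.2]
opening: 0.0642
grip_force: 0.0
```

```bash
python3 -c "
from look import *
look('p3')
print(observe()['tool_pos'])" | head -12
```

```text
[ 94. 232.] 0.04 ((238.4, 514.4), [np.float64(55.8), np.float64(178.5)], np.float32(22.1)) jig (np.float64(742.2), np.float64(307.9))
[ 94. 232.] 0.036 ((238.7, 516.6), [np.float64(55.9), np.float64(179.1)], np.float32(22.1)) jig (np.float64(744.4), np.float64(307.8))
[371. 239.] 0.04 ((488.6, -201.8), [np.float64(49.7), np.float64(202.1)], np.float32(175.2)) jig (np.float64(48.9), np.float64(-0.1))
[371. 239.] 0.036 ((489.8, -201.9), [np.float64(49.9), np.float64(202.8)], np.float32(175.2)) jig (np.float64(48.9), np.float64(-1.3))
[334. 240.] 0.04 ((450.9, -108.0), [np.float64(75.0), np.float64(117.0)], np.float32(175.2)) jig (np.float64(139.3), np.float64(45.2))
[334. 240.] 0.036 ((451.9, -107.8), [np.float64(75.3), np.float64(117.4)], np.float32(175.2)) jig (np.float64(139.5), np.float64(44.2))
[397. 250.] 0.04 ((482.4, -276.9), [np.float64(45.0), np.float64(161.4)], np.float32(175.3)) jig (np.float64(-26.5), np.float64(-0.1))
[397. 250.] 0.036 ((483.5, -277.2), [np.float64(45.2), np.float64(161.9)], np.float32(175.3)) jig (np.float64(-26.7), np.float64(-1.2))
[423. 263.] 0.04 ((474.4, -352.4), [np.float64(51.1), np.float64(202.2)], np.float32(175.3)) jig (np.float64(-102.4), np.float64(1.7))
[423. 263.] 0.036 ((475.5, -352.9), [np.float64(51.3), np.float64(202.9)], np.float32(175.3)) jig (np.float64(-102.8), np.float64(0.6))
[448. 275.] 0.04 ((469.5, -421.4), [np.float64(32.7), np.float64(213.7)], np.float32(175.2)) jig (np.float64(-171.6), np.float64(0.9))
[448. 275.] 0.036 ((470.6, -422.1), [np.float64(32.8), np.float64(214.4)], np.float32(175.2)) jig (np.float64(-172.2), np.float64(-0.2))
```

View pics/p3.png

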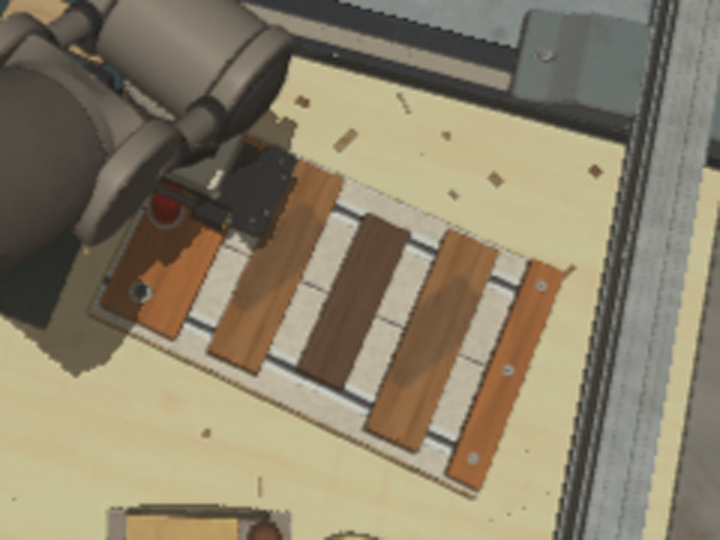

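Strips are parallel and centred to within about 1–2 mm. Lower over the knob.

Emit:
{"fn": "arm_command", "kwargs": {"xyz": [[0,0,-25],[0,0,-25],[0,0,-15],[0,0,-4],[0,0,0],[0,0,0]], "spin": [0,0,0,0,0,0]}}

```text
time: 21.8
tool_pos: [0.4977, -0.0914, 0.2214]
tool_rot: [-3.141, 0.001, 3.058]
contact_force: [-0.2, 0.5, -0.3]
opening: 0.0643
grip_force: 0.0
```

Emit:
{"fn": "arm_command", "kwargs": {"xyz": [[0,0,0],[0,0,0],[0,0,0],[0,0,0],[0,0,0],[0,0,0],[0,0,0]], "spin": [0,0,0,0,0,0,0], "jaw": -0.6, "squeeze": 20}}

```text
time: 22.5
tool_pos: [0.4974, -0.0908, 0.2208]
tool_rot: [-3.142, 0.0, 3.059]
contact_force: [-0.6, 0.6, 1.3]
opening: 0.0263
grip_force: 20.0
```

Emit:
{"fn": "arm_command", "kwargs": {"xyz": [[-0.5,-6,0],[-0.5,-6,0],[-0.5,-6,0],[-0.5,-6,0],[-0.5,-6,0],[-0.5,-6,0],[-0.5,-6,0],[-0.5,-6,0],[-0.5,-6,0],[-0.5,-6,0],[-0.5,-6,0],[-0.5,-6,0],[-0.5,-6,0],[-0.5,-6,0],[-0.5,-6,0],[-0.5,-6,0],[-0.5,-6,0],[0,0,0]], "spin": [0,0,0,0,0,0,0,0,0,0,0,0,0,0,0,0,0,0]}}

```text
time: 24.3
tool_pos: [0.4889, -0.1927, 0.2208]
tool_rot: [3.14, -0.0, 3.059]
contact_force: [0.4, 3.8, 2.5]
opening: 0.0263
grip_force: 20.0
```

Emit:
{"fn": "arm_command", "kwargs": {"xyz": [[-0.25,-3,0],[-0.15,-2,0],[-0.15,-2,0],[0,0,0]], "spin": [0,0,0,0]}}

```text
time: 24.7
tool_pos: [0.4884, -0.1991, 0.2208]
tool_rot: [3.14, -0.0, 3.059]
contact_force: [0.5, 6.0, 4.3]
opening: 0.0265
grip_force: 20.0
```

Emit:
{"fn": "arm_command", "kwargs": {"xyz": [[-0.1,-1,0],[-0.1,-1,0],[-0.1,-1,0],[0,0,0]], "spin": [0,0,0,0]}}

```text
time: 25.1
tool_pos: [0.4881, -0.202, 0.2208]
tool_rot: [3.14, -0.0, 3.059]
contact_force: [1.0, 7.4, 2.8]
opening: 0.0265
grip_force: 20.0
```

Emit:
{"fn": "arm_command", "kwargs": {"xyz": [[-0.1,-1,0],[-0.1,-1,0],[0,0,0]], "spin": [0,0,0]}}

```text
time: 25.4
tool_pos: [0.4879, -0.204, 0.2208]
tool_rot: [3.14, -0.0, 3.059]
contact_force: [1.1, 5.5, 2.8]
opening: 0.0267
grip_force: 20.0
```

Emit:
{"fn": "arm_command", "kwargs": {"xyz": [[-0.1,-1,0],[-0.1,-1,0],[0,0,0]], "spin": [0,0,0]}}

```text
time: 25.7
tool_pos: [0.4879, -0.2052, 0.2208]
tool_rot: [3.138, -0.0, 3.059]
contact_force: [2.2, 11.3, 3.9]
opening: 0.0269
grip_force: 20.0
```

```bash
python3 -c "
from look import *
look('p4')
print(observe()['tool_pos'],observe()['contact_force'])" | tail -12
```

```text
[104. 193.] 0.036 ((347.4, 547.4), [np.float64(56.1), np.float64(274.8)], np.float32(16.6)) jig (np.float64(784.0), np.float64(202.0))
[417. 266.] 0.04 ((479.0, -312.6), [np.float64(214.6), np.float64(251.9)], np.float32(84.8)) jig (np.float64(-62.3), np.float64(0.4))
[417. 266.] 0.036 ((480.1, -313.0), [np.float64(215.3), np.float64(252.7)], np.float32(84.8)) jig (np.float64(-62.7), np.float64(-0.7))
[ 92. 247.] 0.04 ((194.8, 493.9), [np.float64(50.6), np.float64(83.4)], np.float32(72.5)) jig (np.float64(718.2), np.float64(349.7))
[ 92. 247.] 0.036 ((195.0, 496.1), [np.float64(50.8), np.float64(83.6)], np.float32(72.5)) jig (np.float64(720.4), np.float64(349.7))
[ 88. 312.] 0.04 ((43.8, 419.2), [np.float64(48.8), np.float64(105.8)], np.float32(21.3)) jig (np.float64(631.3), np.float64(494.1))
[ 88. 312.] 0.036 ((43.5, 421.2), [np.float64(49.0), np.float64(106.1)], np.float32(21.3)) jig (np.float64(633.3), np.float64(494.6))
[334. 329.] 0.04 ((234.5, -205.4), [np.float64(44.0), np.float64(93.3)], np.float32(111.2)) jig (np.float64(24.5), np.float64(252.9))
[334. 329.] 0.036 ((234.8, -205.5), [np.float64(44.2), np.float64(93.6)], np.float32(111.2)) jig (np.float64(24.4), np.float64(252.5))
[ 80. 365.] 0.04 ((-74.4, 365.4), [np.float64(58.5), np.float64(164.1)], np.float32(21.9)) jig (np.float64(568.0), np.float64(607.5))
[ 80. 365.] 0.036 ((-75.1, 367.2), [np.float64(58.7), np.float64(164.6)], np.float32(21.9)) jig (np.float64(569.8), np.float64(608.3))
[ 0.48784053 -0.20515954  0.22081275] [ 2.8698375  12.04705385  4.16443037]
```

View pics/p4.png

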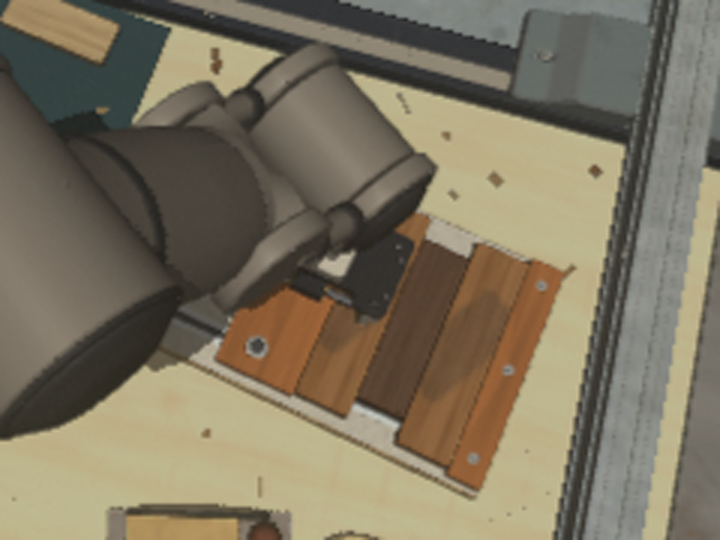

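The panel looks closed against the fence and the force is rising. I'll press a little more.

Emit:
{"fn": "arm_command", "kwargs": {"xyz": [[-0.1,-1,0],[0,-1,0],[0,0,0],[0,0,0]], "spin": [0,0,0,0]}}

```text
time: 26.15
tool_pos: [0.4878, -0.2057, 0.2208]
tool_rot: [3.135, -0.001, 3.059]
contact_force: [6.4, 19.7, 5.8]
opening: 0.0265
grip_force: 20.0
```

Emit:
{"fn": "arm_command", "kwargs": {"xyz": [[0,-1,0],[0,-1,0],[0,0,0],[0,0,0]], "spin": [0,0,0,0]}}

```text
time: 26.55
tool_pos: [0.4879, -0.2062, 0.2207]
tool_rot: [3.132, -0.002, 3.059]
contact_force: [6.2, 28.6, 8.1]
opening: 0.0267
grip_force: 20.0
```

Emit:
{"fn": "arm_command", "kwargs": {"xyz": [[0,1.5,0],[0,1,0],[0,0,0]], "spin": [0,0,0]}}

```text
time: 26.85
tool_pos: [0.4878, -0.2055, 0.2207]
tool_rot: [3.136, -0.001, 3.059]
contact_force: [4.5, 17.7, 5.7]
opening: 0.0264
grip_force: 20.0
```

Emit:
{"fn": "arm_command", "kwargs": {"xyz": [[0,0,0],[0,0,0],[0,0,0],[0,0,0],[0,0,0],[0,0,20],[0,0,35],[0,0,35],[0,0,0]], "spin": [0,0,0,0,0,0,0,0,0], "jaw": -0.1}}

```text
time: 27.75
tool_pos: [0.4885, -0.2091, 0.3153]
tool_rot: [-3.138, 0.008, 3.059]
contact_force: [0.7, -1.0, 0.7]
opening: 0.0414
grip_force: 0.0
```

Emit:
{"fn": "arm_command", "kwargs": {"xyz": [[0,20,0],[0,36,0],[-1,40,0],[-1,40,0],[-1,40,0],[-1,40,0],[-1,40,0],[-1,40,0],[-1,40,0],[-0.5,40,0],[0,40,0],[0,20,0],[0,4,0],[0,0,0],[0,0,0]], "spin": [0,0,1,1,1,1,1,1,1,0,0,0,0,0,0], "jaw": 1}}

```text
time: 29.25
tool_pos: [0.4801, 0.2308, 0.3104]
tool_rot: [-3.141, -0.001, -3.103]
contact_force: [-0.1, 0.5, -0.5]
opening: 0.0917
grip_force: 0.0
```

```bash
python3 -c "
from look import *
look('p5')
c=pickle.load(open('p5.pkl','rb'));b=c['img'].astype(int)
P=cloud(c);m=(P[:,:,2]>.03)&(P[:,:,2]<.045)
print(observe()['tool_pos'])" | tail -12
```

```text
[411. 257.] 0.04 ((478.7, -312.1), [np.float64(213.7), np.float64(252.1)], np.float32(85.2)) jig (np.float64(-61.9), np.float64(0.7))
[411. 257.] 0.036 ((479.8, -312.5), [np.float64(214.4), np.float64(252.9)], np.float32(85.2)) jig (np.float64(-62.2), np.float64(-0.4))
[333. 329.] 0.04 ((232.8, -201.2), [np.float64(44.0), np.float64(84.3)], np.float32(111.2)) jig (np.float64(28.5), np.float64(254.9))
[333. 329.] 0.036 ((233.2, -201.2), [np.float64(44.2), np.float64(84.5)], np.float32(111.2)) jig (np.float64(28.5), np.float64(254.5))
[ 75. 385.] 0.04 ((-114.3, 356.8), [np.float64(43.7), np.float64(84.6)], np.float32(19.2)) jig (np.float64(556.2), np.float64(646.5))
[ 75. 385.] 0.036 ((-115.0, 358.6), [np.float64(43.8), np.float64(84.9)], np.float32(19.2)) jig (np.float64(557.9), np.float64(647.4))
[0.48016267 0.23062506 0.31049041]
```

View pics/p5.png

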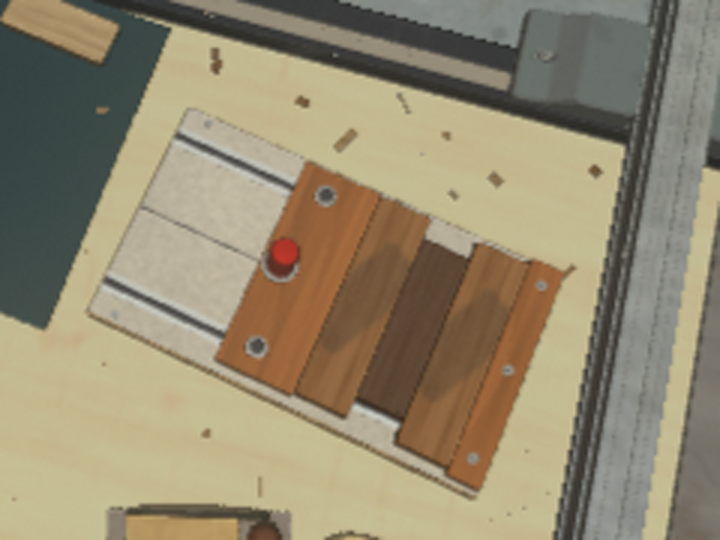

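The panel is closed with no gaps: the measured span is 252 mm over fence, panel and jaw, as expected. Now the block.

Emit:
{"fn": "arm_command", "kwargs": {"xyz": [[0.4,0.6,-35],[0,0,-35],[0,0,-25],[0,0,-15],[0,0,-5],[0,0,0],[0,0,0]], "spin": [0,0,0,0,0,0,0]}}

```text
time: 30.0
tool_pos: [0.4809, 0.232, 0.1966]
tool_rot: [3.141, 0.001, -3.103]
contact_force: [1.1, 0.6, 0.4]
opening: 0.0921
grip_force: 0.0
```

Emit:
{"fn": "arm_command", "kwargs": {"xyz": [[0,0,0],[0,0,0],[0,0,0],[0,0,0],[0,0,0],[0,0,0]], "spin": [0,0,0,0,0,0], "jaw": 0.2, "squeeze": 35}}

```text
time: 30.6
tool_pos: [0.4805, 0.2325, 0.1962]
tool_rot: [3.141, 0.001, -3.102]
contact_force: [-0.8, 1.0, 5.1]
opening: 0.0677
grip_force: 35.0
```

Emit:
{"fn": "arm_command", "kwargs": {"xyz": [[0,0,15],[0,0,35],[0,0,40],[0,0,30],[0,-20,0],[0,-36,0],[0,-40,0],[-0.5,-40,0],[-0.5,-40,0],[-0.5,-40,0],[-0.5,-40,0],[-0.5,-40,0],[0,-40,0],[0,-40,0],[0,-40,0],[0,-40,0],[0,-40,0],[0,-40,0],[0,-22,0],[0,-7,0]], "spin": [0,0,0,0,-3,-7,-7,-7,-7,-7,-7,-7,-7,-7,-7,-7,-7,-7,-3,0]}}

```text
time: 32.6
tool_pos: [0.4772, -0.335, 0.3144]
tool_rot: [-3.14, -0.001, 1.485]
contact_force: [-0.0, 0.5, -4.3]
opening: 0.0681
grip_force: 35.0
```

Emit:
{"fn": "arm_command", "kwargs": {"xyz": [[0,0,0],[0,0,0],[0,0,0]], "spin": [0,0,0]}}

```text
time: 32.9
tool_pos: [0.4781, -0.3313, 0.3156]
tool_rot: [-3.141, -0.001, 1.49]
contact_force: [0.4, 0.5, -3.9]
opening: 0.0677
grip_force: 35.0
```

Emit:
{"fn": "arm_command", "kwargs": {"xyz": [[0,-1.2,-30],[0,0,-25],[0,0,-15],[0,0,-7],[0,0,0],[0,0,0]], "spin": [0,0,0,0,0,0]}}

```text
time: 33.5
tool_pos: [0.4783, -0.3337, 0.2396]
tool_rot: [3.14, 0.001, 1.489]
contact_force: [-0.4, 0.3, -2.5]
opening: 0.0676
grip_force: 35.0
```

Emit:
{"fn": "arm_command", "kwargs": {"xyz": [[0,0,-2],[0,0,-1.5],[0,0,0],[0,0,0]], "spin": [0,0,0,0]}}

```text
time: 33.9
tool_pos: [0.4779, -0.3339, 0.2354]
tool_rot: [3.141, 0.0, 1.488]
contact_force: [-0.2, -1.1, -4.7]
opening: 0.068
grip_force: 35.0
```

Emit:
{"fn": "arm_command", "kwargs": {"xyz": [[0,0,-1],[0,0,-1],[0,0,0],[0,0,0]], "spin": [0,0,0,0]}}

```text
time: 34.3
tool_pos: [0.478, -0.3339, 0.2334]
tool_rot: [3.141, 0.0, 1.488]
contact_force: [-0.1, 0.8, -2.1]
opening: 0.0676
grip_force: 35.0
```

Touching: the held weight has eased to -2.1 N. Release, lift and clear the view.

Emit:
{"fn": "arm_command", "kwargs": {"xyz": [[0,0,-0.5],[0,0,0],[0,0,0],[0,0,0],[0,0,0],[0,0,0],[0,0,0],[0,0,15],[0,0,30],[0,0,40],[0,0,0]], "spin": [0,0,0,0,0,0,0,0,0,0,0], "jaw": 0.9}}

```text
time: 35.4
tool_pos: [0.4789, -0.3347, 0.3232]
tool_rot: [3.133, 0.006, 1.488]
contact_force: [-0.4, -0.9, 0.0]
opening: 0.0873
grip_force: 0.0
```

Emit:
{"fn": "arm_command", "kwargs": {"xyz": [[0,20,0],[0,36,0],[0,40,0],[0,40,0],[0,40,0],[0,40,0],[0,40,0],[0,40,0],[0,40,0],[0,40,0],[0,40,0],[0,20,0],[0,0,0],[0,0,0]], "spin": [0,0,0,0,0,0,0,0,0,0,0,0,0,0]}}

```text
time: 36.8
tool_pos: [0.4778, 0.1021, 0.3175]
tool_rot: [-3.141, 0.0, 1.49]
contact_force: [-0.3, -0.7, -0.1]
opening: 0.0874
grip_force: 0.0
```

```bash
python3 -c "
from look import *
look('p6')
c=pickle.load(open('p6.pkl','rb'));P=cloud(c)
v,u=410-148,0
m=comp(np.abs(P[:,:,2]-.095)<.012,(413,250)); print('block',rect(c,m,.095),jig(rect(c,m,.095)[0]), np.median(P[m][:,2]))
print(observe()['time'])" | tail -2
```

```text
block ((476.3, -333.7), [np.float64(71.1), np.float64(189.9)], np.float32(85.5)) (np.float64(-83.6), np.float64(1.4)) 0.09514499277490551
36.85
```

View pics/p6.png

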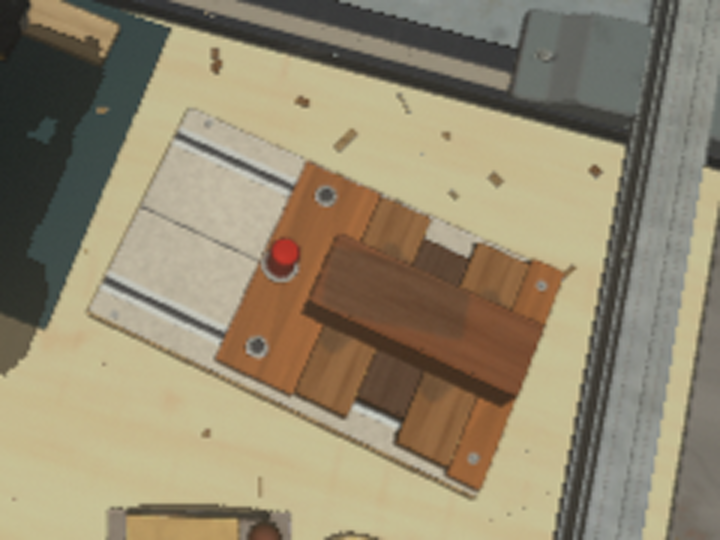

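The block lies flat (top at z 95 mm) across both joints, within about 1.5 mm of the panel's middle, and the strips are still closed up.

```bash
python3 -c "
from cell import *
print(hand_in())"
```

```text
the job is handed in; nothing more can be done
None
```

The three-strip dry fit is set up and handed in: oak, walnut and oak are closed up tight against the fence, and the block lies flat across both joints within about 1.5 mm of the panel's middle; the scraps were not touched and it took about 37 s.

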